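# Shut the lids of the desk organiser with one stroke

### The arm

A 6-joint arm with a two-finger parallel gripper is mounted at the origin on a cart in front of the work surface, level with it; the furniture and walls round the work are solid. World frame = base frame: x ahead of the robot, y to its left, z up, the work surface at z = 0. Lengths are in m, angles in rad, forces in N, time in s.
With the tool pointing down it reaches from about 0.25 to 0.725 m from the base axis. Payload 4 kg.
Tool frame: the origin (TCP) lies between the finger pads; the fingertips stand 17 mm ahead of it and the grasp point (between the pads) lies 2 mm behind it; z points along the fingers, x is the direction in which the jaws open and shut, and the axes are right-handed (so a half turn about z gives the same grasp; the last joint's range is limited). The gripper opens to 85 mm and grips with 20 to 120 N. Pads are 22 mm wide; open, the fingers measure 114 mm over their backs; the gripper's body (76 mm by 85 mm) begins 54 mm behind the grasp point. The pads swing forward as they close: fully open they stand 13 mm farther back than shut.
Start: joints at [-1.279, 0.241, 0.005, 1.335, 0, 1.571], TCP at [0.144, -0.479, 0.248] pointing down, gripper open.
Joint ranges: [-2.72, 2.72], [-1.05, 1.87], [-1.09, 1.28], [-1.99, 2.15], [-1.42, 1.44], [-3.14, 3.14]. Speed limits (rad/s): [2.79, 2.79, 3.14, 3.14, 3.14, 3.14].

### API

Orientations are given as a unit quaternion [x, y, z, w].
In Python, from workcell import telemetry, cams, workorder gives the robot as it stands. The module is installed in compiled form; this text tells all that it offers.
- The arm moves only by the tool apply_moves, never from a script. Its argument "moves" is a list that holds one entry, the list of rows, each a list of 4 numbers: the shift along the tool's x, y, z in mm, then the turn about the tool's z in degrees. A call has exactly 10 rows; each row shifts and turns the pose as measured when the row begins, along the tool's axes as they then stand; what a row does not reach is not made up. A row lasts 1/10 s, in which the tool goes at most 50 mm and 8.59 degrees, less where a joint would pass 70% of its speed; a pose out of reach is approached as far as the arm can. A call with a gripper value outside its range is refused whole. "hand" is the gripper's target within -1 to 1 (fully open at 1, half-way at 0, shut at -1), set as the call begins (left out, the last holds). The fingers move at their own pace and stop on an object; the grip force is fixed at half the most. Time passes only in rows, so rows that do not move let the fingers close, or fill a call up. It gives the time, the measured TCP pose, the force and the opening at its end, in the units of the state.
- telemetry.get_obs(): the state, without advancing time (a new reading comes with each control period).
- cams.camera(name): name is "scene" or "top"; returns a dict with "color" (420x560x3 uint8, red, green, blue), "fovy" (degrees; the focal length in pixels is half the picture's height over the tangent of half this angle, whatever the lens; pixels are square), "cx", "cy" (the principal point, pixels), "k1" (the pictures are not rectified: a ray, as slopes to the right and down, at radius r is drawn at 1 + k1 r^2 times it, then the intrinsics apply), "camera_from_world" (4x4, takes a point from world to camera coordinates). Camera axes: x right, y down, z forward; pixel columns grow to the right and rows downward; lengths in m; the calibration is good to about 2 mm. A picture is of the moment at which its call begins. There is no depth.
- workorder.job_done(): hands the job in, once; it reports no verdict.
The state is a dict: "clock": time; "joint_pos": joint angles; "joint_vel": joint speeds; "tau": joint torques, N m; "eef_pos": TCP position; "tool_rot": TCP orientation; "ft_force": force on the tool from outside, world axes, zero at the start; "ft_torque": the same for the moment, N m; "grip_width": finger opening in m.
Only numpy, scipy, OpenCV 4.12 (cv2) and the standard library are available. Lean on these libraries where they do the work, as an engineer would, in place of code of your own. Each camera call takes 0.05 s, during which the arm holds its last target. There are 200 camera calls.

### The job

Shut the four open lids of the small desk organiser by running a fingertip lightly along the top of the row, in one pass, beginning at the end where the first lid has its hinge, so that each lid in turn folds down flat. Keep the hand down by the lids until the last one is shut, press gently, do not pinch or lift anything, leave the organiser where it stands, leave the stamp, carton and tub beside it undisturbed, and take the hand away at the end.

Things in the scene. Friction and masses are not known exactly. Their poses are not given: they have to be found in the camera images.
- organiser: Low black plastic box, loose, 208 x 64 x 40 mm, 0.9 kg, any yaw, with four dark grey lids in a row (43 mm high when all are shut). Origin: centre of underside; x along the row, y across, z up. Every lid is hinged at its -x side, free edge to +x and up to 35 mm above the hinge: a stroke to +x 2 to 3 mm over shut-lid height folds them down, one to -x catches under them.
- row_start (a point): Point fixed in the organiser at the hinge of lid 1 (6 mm from the box's -x end), mid-width, at the height of the top faces of shut lids (43 mm above the desk). Here the stroke begins.
- row_end (a point): Point fixed in the organiser where the free edge of lid 4 lies when shut (6 mm from the box's +x end), mid-width, at the height of the top faces of shut lids. 196 mm from row_start.
- lid_1 (a joint): Angle of the lid of compartment 1 (first of the row, at the row_start end). 0 = shut flat, grows as it opens, at most 1.7; starts at 0.4 to 0.7. Its hinge lies at organiser x = -98 mm, z = 40 mm, along y; the lid reaches 46 mm from the hinge towards +x, is 60 mm wide and 3 mm thick. It moves freely (under 0.5 N at the free edge), does not latch, and stays at the angle where it is left.
- lid_2 (a joint): Angle of the lid of compartment 2 (second). 0 = shut flat, grows as it opens, at most 1.7; starts at 0.4 to 0.7. Its hinge lies at organiser x = -48 mm, z = 40 mm, along y; the lid reaches 46 mm from the hinge towards +x, is 60 mm wide and 3 mm thick. It moves freely (under 0.5 N at the free edge), does not latch, and stays at the angle where it is left.
- lid_3 (a joint): Angle of the lid of compartment 3 (third). 0 = shut flat, grows as it opens, at most 1.7; starts at 0.4 to 0.7. Its hinge lies at organiser x = 2 mm, z = 40 mm, along y; the lid reaches 46 mm from the hinge towards +x, is 60 mm wide and 3 mm thick. It moves freely (under 0.5 N at the free edge), does not latch, and stays at the angle where it is left.
- lid_4 (a joint): Angle of the lid of compartment 4 (last, at the row_end end). 0 = shut flat, grows as it opens, at most 1.7; starts at 0.4 to 0.7. Its hinge lies at organiser x = 52 mm, z = 40 mm, along y; the lid reaches 46 mm from the hinge towards +x, is 60 mm wide and 3 mm thick. It moves freely (under 0.5 N at the free edge), does not latch, and stays at the angle where it is left.
- stamp: Wooden hand stamp, 27 x 48 x 66 mm, upright and loose beside the organiser; origin at the centre of its underside. Bystander.
- carton: Small yellow staple carton, 40 x 78 x 30 mm, loose beside the organiser; origin at the centre of its underside. Bystander.
- tub: Round dark tub of paper clips, 62 mm across, 36 mm high, loose beside the organiser; origin at the centre of its underside. Bystander.

How it is judged:
By the outcome, as a careful person would: the job done as asked, in the order asked, and still so for the second after the job is handed in, with the robot touching nothing.
It also fails if it takes over 32 s, if anything falls off the work surface, if the arm or the gripper's body presses on something with over 40 N, if the wrist force passes 120 N, or if a joint passes its speed limit or range.

## Working session

There is one attempt and no reset: what is moved stays moved. The work goes in short steps, Python scripts to look and compute and a tool call to move; the robot and the scene stay as the last step left them, time stands still between calls to the robot, and variables do not carry over. Pictures are saved under pics/ and viewed, about 8 in all and at most 12, crops included, and the job is handed in when it is done.

Besides the shell and the picture viewer there is one more tool, called after "Call:" by a JSON object that holds its "api" and its "payload", one argument or row to a line. apply_moves: Moves the arm, as the interface text tells. Its arguments: {"type":"object","properties":{"moves":{"type":"array"},"hand":{"type":"number"}},"required":["moves"]}

```bash
mkdir -p pics
cat > h.py <<'E'
import numpy as np, cv2
from workcell import telemetry, cams, workorder
def K(c):
    f=c["color"].shape[0]/2/np.tan(np.radians(c["fovy"])/2)
    return np.array([[f,0,c["cx"]],[0,f,c["cy"]],[0,0,1.]]), np.array([c["k1"],0,0,0,0.])
def proj(c,P):
    k,d=K(c);T=c["camera_from_world"]
    return cv2.projectPoints(np.array(P,float).reshape(-1,3),cv2.Rodrigues(T[:3,:3])[0],T[:3,3].copy(),k,d)[0][:,0]
def onplane(c,uv,z):
    k,d=K(c);T=c["camera_from_world"];R=T[:3,:3];o=-R.T@T[:3,3]
    n=cv2.undistortPoints(np.array(uv,float).reshape(-1,1,2),k,d)[:,0]
    r=np.c_[n,np.ones(len(n))]@R
    return o+r*((z-o[2])/r[:,2])[:,None]
E
python3 - <<'E'
from h import *
import pickle
o=telemetry.get_obs();print(o)
for n in("scene","top"):
    c=cams.camera(n);pickle.dump(c,open(n+".pkl","wb"))
    print(n,{k:v for k,v in c.items() if k!="color"})
    cv2.imwrite(f"pics/{n}0.png",cv2.resize(c["color"][:,:,::-1],(800,600),interpolation=cv2.INTER_CUBIC))
E
```

```text
{'clock': 0.0, 'joint_pos': array([-1.27901609e+00,  2.41370852e-01,  3.72045911e-03,  1.33519292e+00,
        2.44787217e-05,  1.57080418e+00]), 'joint_vel': array([-0.00026617,  0.00057047, -0.00147297,  0.00102018, -0.00164801,
        0.00124967]), 'tau': array([ 1.28846234e-03, -3.72323406e+01,  2.52402985e+01,  1.69031799e-02,
        2.06287150e-04, -2.19582454e-06]), 'eef_pos': array([ 0.14366406, -0.47829364,  0.24743252]), 'tool_rot': array([ 8.02386683e-01, -5.96803621e-01, -8.13939424e-04, -6.20640028e-04]), 'ft_force': array([-0.51716484, -0.55955054, -0.03590179]), 'ft_torque': array([-0.06044722,  0.01024236,  0.08174706]), 'grip_width': 0.08540891744596886}
scene {'fovy': 47.141830512413826, 'cx': 272.4833511794435, 'cy': 213.2353584780042, 'k1': -0.08473434921635103, 'camera_from_world': array([[-0.66389927, -0.74781815,  0.00240272,  0.3864453 ],
       [-0.55470194,  0.49029431, -0.67224791,  0.31925022],
       [ 0.50154115, -0.44763769, -0.74032221,  0.64148534],
       [ 0.        ,  0.        ,  0.        ,  1.        ]])}
top {'fovy': 52.1294514851127, 'cx': 275.4113659344715, 'cy': 205.31070173210378, 'k1': -0.009557346013853453, 'camera_from_world': array([[-0.01692907, -0.99894247, -0.04274754,  0.06037886],
       [-0.99289612,  0.02183183, -0.11696435,  0.57857458],
       [ 0.11777391,  0.04046377, -0.9922157 ,  0.8563107 ],
       [ 0.        ,  0.        ,  0.        ,  1.        ]])}
```

View pics/scene0.png

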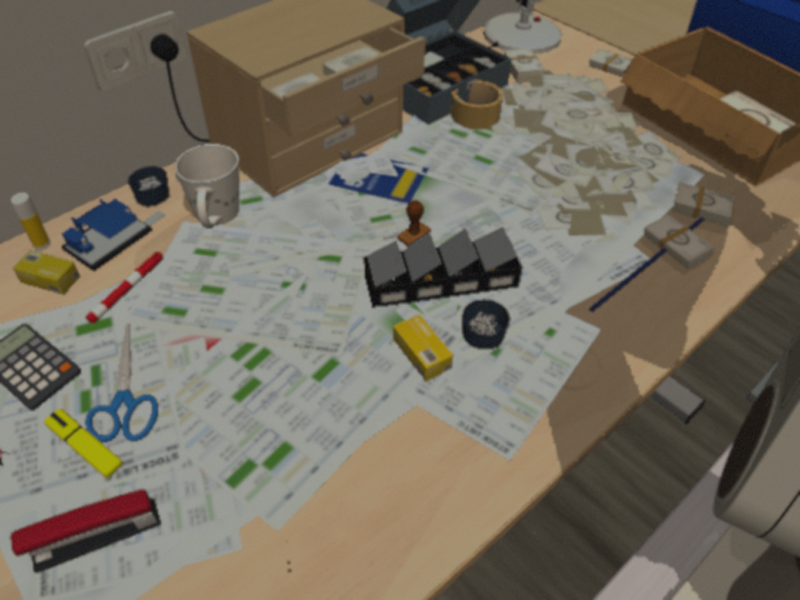

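View pics/top0.png

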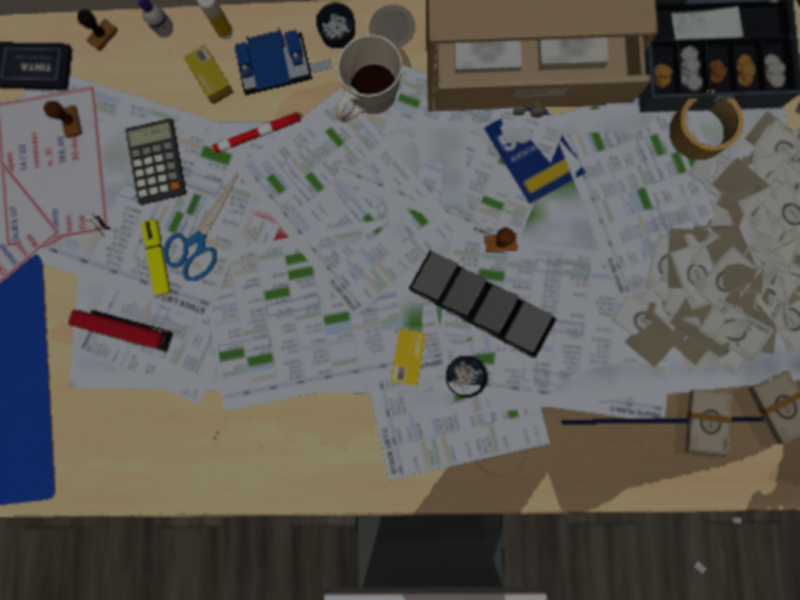

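The organiser is in the top view between about (411,250) and (555,355), with the stamp at (502,240), the carton at (408,357) and the tub at (467,376). I'll enlarge both views.

Run:
```python
from h import *
import pickle
s=pickle.load(open("scene.pkl","rb"))["color"][130:270,235:385,::-1]
t=pickle.load(open("top.pkl","rb"))["color"][155:285,265:405,::-1]
f=lambda a:np.clip(cv2.resize(a,None,fx=5,fy=5,interpolation=cv2.INTER_CUBIC).astype(float)*1.6,0,255)
cv2.imwrite("pics/s1.png",cv2.resize(s,(750,700))[:600] if 0 else f(s[:120]));cv2.imwrite("pics/t1.png",f(t[:120]))
```

```text
[ WARN:0@0.489] global loadsave.cpp:1063 imwrite_ Unsupported depth image for selected encoder is fallbacked to CV_8U.
```

View pics/s1.png

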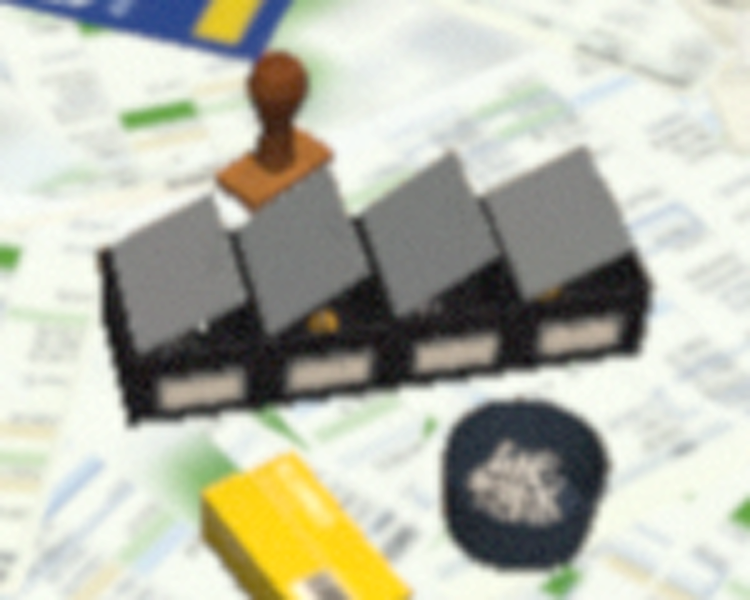

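View pics/t1.png

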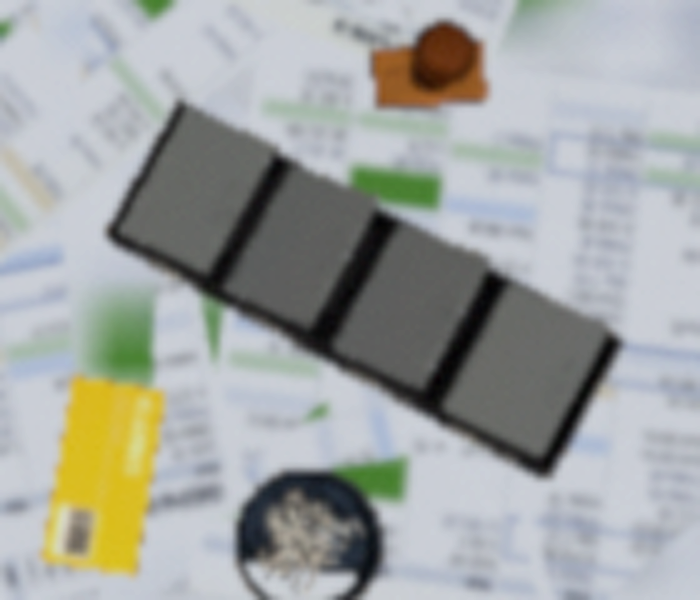

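Scene crop: the lid hinges are at the left end (lid 1 hinge about (110,250)–(143,352)), with free edges to the right and raised. In the top crop the organiser's +x therefore runs upper left to lower right. I'll fit pose and lid angles to both views.

```bash
cat > fit.py <<'E'
from h import *
import pickle
from scipy.optimize import least_squares
s=pickle.load(open("scene.pkl","rb"));t=pickle.load(open("top.pkl","rb"))
S={('h',1,1):(110,250),('h',1,-1):(143,352),('f',1,-1):(247,303),('f',1,1):(210,196),
('h',2,1):(238,240),('h',2,-1):(270,335),('f',2,-1):(370,275),('f',2,1):(330,168),
('h',3,-1):(400,315),('f',3,-1):(500,258),('f',3,1):(452,152),
('h',4,1):(490,195),('h',4,-1):(528,300),('f',4,-1):(635,245),('f',4,1):(585,148),
('b',-1,-1):(130,424),('b',1,-1):(638,352)}
T={('f',1,1):(278,155),('f',1,-1):(210,278),('f',2,1):(378,212),('f',2,-1):(317,338),('f',3,1):(490,270),('f',3,-1):(432,395),('f',4,1):(612,333),('f',4,-1):(545,462),
('h',2,1):(285,160),('h',2,-1):(225,290),('h',3,1):(395,220),('h',3,-1):(333,345),('h',4,1):(500,278),('h',4,-1):(443,405)}
def pts(keys,p):
    x,y,yaw,z0=p[:4];o=[]
    for k,i,sd in keys:
        if k=='b': q=(i*.104,sd*.032,0)
        else:
            a=p[3+i];hx=-.148+.05*i
            q=(hx-.003*np.sin(a),sd*.03,.043) if k=='h' else (hx+.046*np.cos(a)-.003*np.sin(a),sd*.03,.040+.046*np.sin(a)+.003*np.cos(a))
        c,n=np.cos(yaw),np.sin(yaw);o.append((x+c*q[0]-n*q[1],y+n*q[0]+c*q[1],z0+q[2]))
    return o
def px(d,off): return (np.array(list(d.values()))+.5)/5-.5+off
a=px(S,(235,130));b=px(T,(265,155))
def res(p): return np.r_[(proj(s,pts(S,p))-a).ravel(),(proj(t,pts(T,p))-b).ravel()]
g=onplane(t,px({0:(365,290)},(265,155)),.04)[0]
r=least_squares(res,[g[0],g[1],-2.0,0,.5,.5,.5,.5],loss='soft_l1')
if __name__=="__main__":
    p=r.x;print(g,p.round(4),'rms',np.sqrt((res(p)**2).mean()))
    print(np.c_[res(p)].reshape(-1,2).round(1).tolist())
    for n,u in (('stamp',(430,75)),('carton',(105,475)),('tub',(308,540))): print(n,onplane(t,px({0:u},(265,155)),.03)[0].round(3))
    c,n=np.cos(p[2]),np.sin(p[2])
    for X in(-.12,-.098,.098,.115):print(X,p[0]+c*X,p[1]+n*X,np.hypot(p[0]+c*X,p[1]+n*X))
E
python3 fit.py
```

```text
[ 0.56123632 -0.07834371  0.04      ] [ 5.6240e-01 -7.8000e-02 -2.0831e+00  2.0000e-04  4.2910e-01  5.5720e-01
  5.4770e-01  3.8240e-01] rms 0.9785653284714844
[[-0.6, -0.6], [-1.0, 0.9], [0.3, 0.2], [0.6, -0.0], [-1.2, -2.3], [-0.4, 0.3], [0.5, 0.1], [0.4, 0.2], [-0.6, 0.3], [0.5, -0.3], [0.9, -0.0], [-2.2, -0.5], [-0.7, -0.6], [0.4, 0.7], [0.2, -0.5], [-0.3, 3.2], [0.9, 1.1], [-0.2, -1.1], [-0.6, 0.4], [0.8, -2.0], [-1.0, -0.8], [1.0, -1.8], [-1.3, -0.1], [0.3, -1.3], [0.0, -0.5], [1.2, 1.2], [-0.4, 0.8], [0.9, 0.5], [-0.3, 1.3], [2.1, 0.5], [-0.1, 1.1]]
stamp [ 0.652 -0.11   0.03 ]
carton [0.488 0.03  0.03 ]
tub [ 0.46  -0.053  0.03 ]
-0.12 0.6211947567088825 0.026608003091346658 0.6217643537475567
-0.098 0.6104113386492577 0.007432031278910192 0.6104565811263807
0.098 0.5143408868453277 -0.16340844486825107 0.5396747795988789
0.115 0.5060082456174358 -0.17822624126877018 0.5364782732875853
```

Fit: organiser at (0.562, −0.078), yaw −2.083, z offset 0.2 mm, rms 1 px. I'll shut the gripper, turn the tool so its y lies along the stroke, and start across.

Call:
{"api": "apply_moves", "payload": {
  "moves": [
    [[0, 0, 0, -8], [0, 0, 0, -8], [0, 0, 0, -8], [0, 0, 0, -8], [0, 0, 0, -8], [0, 0, 0, -4], [10, -45, 0, 0], [10, -45, 0, 0], [10, -45, 0, 0], [10, -45, 0, 0]]
  ],
  "hand": -1
}}

```text
clock: 1.1
eef_pos: [0.2615, -0.3347, 0.2423]
tool_rot: [0.97, -0.243, -0.004, -0.005]
ft_force: [1.2, -0.2, 0.3]
grip_width: 0.0002
```

```bash
cat > rel.py <<'E'
from h import *
from scipy.spatial.transform import Rotation as R
from fit import r
p=r.x
def rel(X=-.118,Z=.100,Y=0):
    o=telemetry.get_obs();M=R.from_quat(o["tool_rot"]).as_matrix();c,n=np.cos(p[2]),np.sin(p[2])
    W=np.array([[c,n,0],[-n,c,0],[0,0,1]])
    e=o["eef_pos"]; q=W@(e-[p[0],p[1],0])
    tgt=W.T@np.array([X,Y,Z])+[p[0],p[1],0]
    y=W@M[:,1]; turn=np.degrees(np.arctan2(y[1],y[0]))
    print("t",round(o["clock"],2),"org-frame tcp mm",(q*1e3).round(1),"to go tool mm",(M.T@(tgt-e)*1e3).round(1),"turn deg",round(turn,2),"F",o["ft_force"].round(2),"w",round(o["grip_width"],4),"zaxis",M[:,2].round(4))
    return o
if __name__=="__main__":
    import sys; rel(*[float(a) for a in sys.argv[1:]])
E
python3 rel.py
```

```text
t 1.1 org-frame tcp mm [ 371.3 -136.4  242.3] to go tool mm [ 148.2 -485.1  144.6] turn deg 1.22 F [ 1.18 -0.23  0.29] w 0.0002 zaxis [-0.0048  0.0114 -0.9999]
```

Call:
{"api": "apply_moves", "payload": {
  "moves": [
    [[14, -47, 0, 1.2], [14, -47, 0, 0], [14, -47, 0, 0], [14, -47, 0, 0], [14, -47, 0, 0], [14, -47, 0, 0], [14, -47, 0, 0], [14, -47, 0, 0], [14, -47, 0, 0], [14, -47, 0, 0]]
  ]
}}

```text
clock: 2.1
eef_pos: [0.6162, 0.0183, 0.2407]
tool_rot: [0.967, -0.254, -0.006, -0.004]
ft_force: [0.8, -0.4, 0.9]
grip_width: 0.0002
```

```bash
python3 rel.py
```

```text
t 2.1 org-frame tcp mm [-110.3   -0.3  240.7] to go tool mm [  2.3  -7.1 140.7] turn deg -0.08 F [ 0.75 -0.38  0.87] w 0.0002 zaxis [-0.0101  0.0109 -0.9999]
```

Call:
{"api": "apply_moves", "payload": {
  "moves": [
    [[2, -7, 20, 0], [0, 0, 25, 0], [0, 0, 25, 0], [0, 0, 25, 0], [0, 0, 20, 0], [0, 0, 15, 0], [0, 0, 8, 0], [0, 0, 0, 0], [0, 0, 0, 0], [0, 0, 0, 0]]
  ]
}}

```text
clock: 3.1
eef_pos: [0.6231, 0.0338, 0.0909]
tool_rot: [0.969, -0.248, -0.01, -0.004]
ft_force: [0.5, 0.3, 0.3]
grip_width: 0.0003
```

Run:
```python
from rel import *
o=rel()
e=o["eef_pos"];M=R.from_quat(o["tool_rot"]).as_matrix()
im=[]
for n,(u0,v0) in (("scene",None),("top",None)) if 0 else (("scene",(0,0)),("top",(0,0))):
    c=cams.camera(n);q=proj(c,[e+.017*M[:,2]])[0];u0,v0=np.maximum((q-45).astype(int),0)
    a=np.clip(cv2.resize(c["color"][v0:v0+110,u0:u0+75,::-1],None,fx=5,fy=5,interpolation=cv2.INTER_CUBIC).astype(float)*1.6,0,255).astype(np.uint8)
    if n=="top": a=cv2.resize(c["color"][v0:v0+110,u0:u0+75,::-1],None,fx=5,fy=5,interpolation=cv2.INTER_CUBIC)
    for dz,col in((.017,(0,0,255)),(.004,(255,0,0))):
        for sx in(-.0145,.0145):
            for sy in(-.011,.011):
                w=((proj(c,[e+M@[sx,sy,dz]])[0]-(u0,v0)+.5)*5-.5).astype(int);cv2.circle(a,tuple(map(int,w)),3,col,-1)
    print(n,u0,v0);im.append(a)
cv2.imwrite("pics/tip.png",np.hstack(im))
```

```text
t 3.1 org-frame tcp mm [-127.2   -1.9   90.9] to go tool mm [ 1.6  9.2 -9.1] turn deg 0.59 F [0.48 0.28 0.3 ] w 0.0003 zaxis [-0.0167  0.0118 -0.9998]
scene 199 136
top 236 136
```

View pics/tip.png

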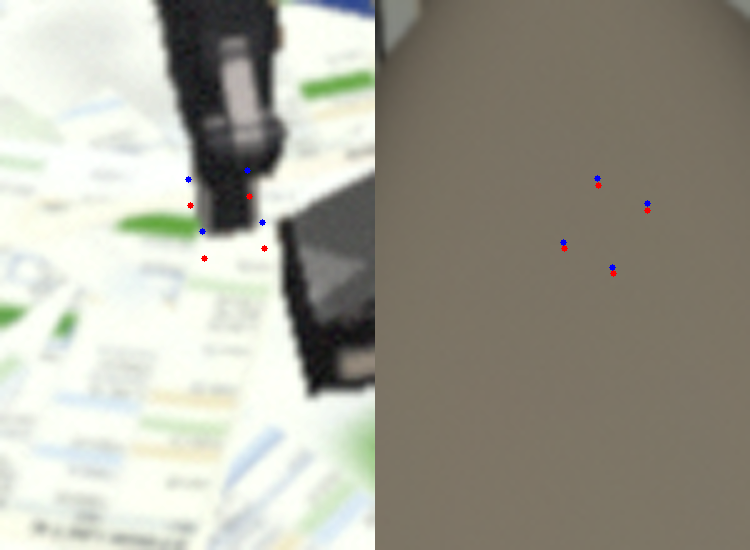

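Scene half: the fingertip's lower edge is near (203–255, 232), a slim tip. That is consistent with 17 mm, but I can't tell it clearly from 4 mm. I'll check by touching the desk lightly just off the -x end.

Call:
{"api": "apply_moves", "payload": {
  "moves": [
    [[0, 0, 20, 0], [0, 0, 20, 0], [0, 0, 15, 0], [0, 0, 5, 0], [0, 0, 2, 0], [0, 0, 0, 0], [0, 0, 0, 0], [0, 0, 0, 0], [0, 0, 0, 0], [0, 0, 0, 0]]
  ]
}}

```text
clock: 4.2
eef_pos: [0.63, 0.0347, 0.0377]
tool_rot: [0.969, -0.249, -0.0, -0.007]
ft_force: [-0.5, -0.0, -0.1]
grip_width: 0.0002
```

```bash
python3 rel.py -.125 .017
```

```text
t 4.2 org-frame tcp mm [-131.3    3.7   37.7] to go tool mm [-3.7  6.5 20.7] turn deg 0.57 F [-0.48 -0.03 -0.12] w 0.0002 zaxis [ 0.0031  0.0128 -0.9999]
```

Call:
{"api": "apply_moves", "payload": {
  "moves": [
    [[-3, 3, 10, 0], [0, 0, 5, 0], [0, 0, 2, 0], [0, 0, 1, 0], [0, 0, 0, 0], [0, 0, 0, 0], [0, 0, 0, 0], [0, 0, 0, 0], [0, 0, 0, 0], [0, 0, 0, 0]]
  ]
}}

```text
clock: 5.2
eef_pos: [0.6255, 0.0336, 0.0181]
tool_rot: [0.969, -0.249, -0.0, -0.007]
ft_force: [0.4, -0.2, 1.2]
grip_width: 0.0001
```

```bash
python3 rel.py -.125 .017
```

```text
t 5.2 org-frame tcp mm [-128.2    0.3   18.1] to go tool mm [-0.4  3.2  1. ] turn deg 0.57 F [ 0.39 -0.23  1.24] w 0.0001 zaxis [ 0.003   0.0127 -0.9999]
```

Call:
{"api": "apply_moves", "payload": {
  "moves": [
    [[0, 0, 1, 0], [0, 0, 0, 0], [0, 0, 1, 0], [0, 0, 0, 0], [0, 0, 1, 0], [0, 0, 0, 0], [0, 0, 1, 0], [0, 0, 0, 0], [0, 0, 1, 0], [0, 0, 1, 0]]
  ]
}}

```text
clock: 6.2
eef_pos: [0.6266, 0.0336, 0.0171]
tool_rot: [0.969, -0.249, 0.002, -0.007]
ft_force: [-4.0, 0.3, 9.0]
grip_width: 0.0001
```

```bash
python3 rel.py -.125 .0625
```

```text
t 6.2 org-frame tcp mm [-128.8    1.3   17.1] to go tool mm [ -1.3   3.1 -45.4] turn deg 0.56 F [-4.01  0.27  8.98] w 0.0001 zaxis [ 0.0069  0.0127 -0.9999]
```

Desk contact at TCP z = 17.1 mm, so the 17 mm tip holds. The stroke height is TCP z ≈ 62.5 mm.

Call:
{"api": "apply_moves", "payload": {
  "moves": [
    [[0, 0, -20, 0], [0, 0, -15, 0], [-1, 0, -6, 0.5], [0, 0, -2, 0], [0, 0, -1, 0], [0, 0, 0, 0], [0, 0, 0, 0], [0, 0, 0, 0], [0, 0, 0, 0], [0, 0, 0, 0]]
  ]
}}

```text
clock: 7.2
eef_pos: [0.6223, 0.0336, 0.0565]
tool_rot: [0.967, -0.253, -0.002, -0.006]
ft_force: [-0.1, 0.2, -0.6]
grip_width: -0.0003
```

```bash
python3 rel.py -.120 .0625
```

```text
t 7.2 org-frame tcp mm [-126.6   -2.4   56.5] to go tool mm [ 2.4  6.6 -6.1] turn deg 0.02 F [-0.13  0.23 -0.55] w -0.0003 zaxis [-0.0018  0.0124 -0.9999]
```

Call:
{"api": "apply_moves", "payload": {
  "moves": [
    [[1, 0, -3, 0], [1, 0, -2, 0], [0, 0, -1, 0], [0, 0, 0, 0], [0, 0, 0, 0], [0, 0, 0, 0], [0, 0, 0, 0], [0, 0, 0, 0], [0, 0, 0, 0], [0, 0, 0, 0]]
  ]
}}

```text
clock: 8.2
eef_pos: [0.6243, 0.0324, 0.0631]
tool_rot: [0.967, -0.253, -0.002, -0.006]
ft_force: [-0.2, -0.5, -0.1]
grip_width: 0.0003
```

```bash
python3 rel.py -.110 .0625
```

```text
t 8.2 org-frame tcp mm [-1.265e+02 -1.000e-01  6.310e+01] to go tool mm [ 0.1 16.5  0.4] turn deg 0.02 F [-0.16 -0.52 -0.11] w 0.0003 zaxis [-0.0017  0.0124 -0.9999]
```

Call:
{"api": "apply_moves", "payload": {
  "moves": [
    [[0, 6, 0, 0], [0, 6, 0, 0], [0, 6, -0.1, 0], [0, 6, 0, 0], [0, 6, -0.1, 0], [0, 6, 0, 0], [0, 6, -0.1, 0], [0, 6, 0, 0], [0, 6, -0.1, 0], [0, 6, 0, 0]]
  ]
}}

```text
clock: 9.2
eef_pos: [0.5924, -0.0246, 0.0632]
tool_rot: [0.967, -0.253, -0.002, -0.006]
ft_force: [-0.1, 0.5, 0.5]
grip_width: -0.0001
```

```bash
python3 rel.py 0 .0625
```

```text
t 9.2 org-frame tcp mm [-61.2   0.   63.2] to go tool mm [-0.  61.2  0.1] turn deg 0.0 F [-0.07  0.46  0.52] w -0.0001 zaxis [-0.0011  0.0123 -0.9999]
```

Call:
{"api": "apply_moves", "payload": {
  "moves": [
    [[0, 0, 1.0, 0], [0, 4, 0, 0], [0, 6, 0, 0], [0, 6, -0.1, 0], [0, 6, 0, 0], [0, 6, -0.1, 0], [0, 6, 0, 0], [0, 6, -0.1, 0], [0, 6, 0, 0], [0, 6, 0, 0]]
  ]
}}

```text
clock: 10.2
eef_pos: [0.5646, -0.0739, 0.0618]
tool_rot: [0.967, -0.253, -0.002, -0.006]
ft_force: [-0.1, -0.3, -0.3]
grip_width: 0.0003
```

```bash
python3 rel.py 0.05 .062
```

```text
t 10.2 org-frame tcp mm [-4.7 -0.  61.8] to go tool mm [ 0.  54.6 -0.7] turn deg 0.01 F [-0.07 -0.33 -0.3 ] w 0.0003 zaxis [-0.001   0.0122 -0.9999]
```

Call:
{"api": "apply_moves", "payload": {
  "moves": [
    [[0, 6, -0.1, 0], [0, 6, 0, 0], [0, 6, -0.1, 0], [0, 6, 0, 0], [0, 6, -0.1, 0], [0, 6, 0, 0], [0, 6, -0.1, 0], [0, 6, 0, 0], [0, 6, -0.1, 0], [0, 6, 0, 0]]
  ]
}}

```text
clock: 11.2
eef_pos: [0.5327, -0.1309, 0.0619]
tool_rot: [0.967, -0.253, -0.002, -0.006]
ft_force: [0.3, 0.3, -0.1]
grip_width: -0.0001
```

```bash
python3 rel.py 0.12 .062
```

```text
t 11.2 org-frame tcp mm [60.7  0.1 61.9] to go tool mm [-0.1 59.3 -0.7] turn deg 0.01 F [ 0.27  0.27 -0.08] w -0.0001 zaxis [-5.000e-04  1.240e-02 -9.999e-01]
```

Call:
{"api": "apply_moves", "payload": {
  "moves": [
    [[0, 6, -0.1, 0], [0, 6, 0, 0], [0, 6, -0.1, 0], [0, 6, 0, 0], [0, 6, -0.1, 0], [0, 6, 0, 0], [0, 6, -0.1, 0], [0, 6, 0, 0], [0, 6, -0.1, 0], [0, 5, 0, 0]]
  ]
}}

```text
clock: 12.2
eef_pos: [0.5007, -0.1873, 0.0616]
tool_rot: [0.967, -0.253, -0.002, -0.006]
ft_force: [-0.0, -0.4, 0.8]
grip_width: 0.0004
```

Run:
```python
from rel import *
rel(.125,.062)
im=[]
for n,u0,v0 in(("scene",245,145),("top",275,160)):
    c=cams.camera(n);im.append(cv2.resize(c["color"][v0:v0+110,u0:u0+130,::-1],None,fx=3,fy=4.5,interpolation=cv2.INTER_CUBIC))
cv2.imwrite("pics/end.png",np.clip(np.hstack(im)*1.6,0,255).astype(np.uint8))
```

```text
t 12.2 org-frame tcp mm [125.6  -0.2  61.6] to go tool mm [ 0.2 -0.6 -0.4] turn deg -0.02 F [-0.01 -0.44  0.84] w 0.0004 zaxis [-0.0013  0.0119 -0.9999]
```

View pics/end.png

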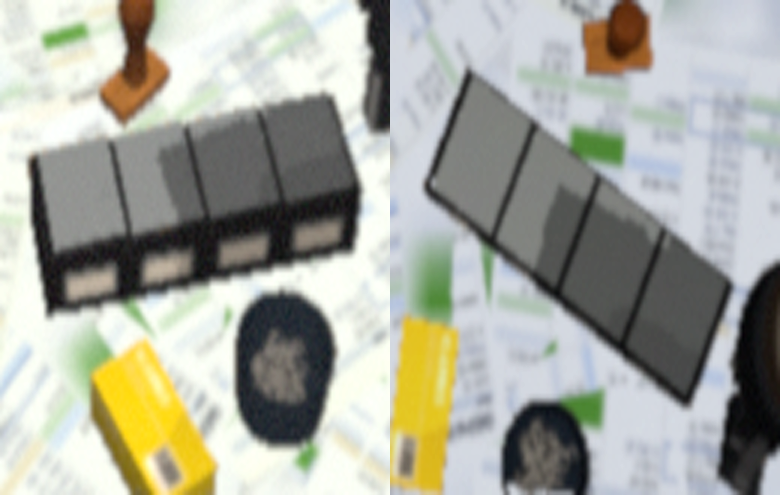

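All four lids lie flat in both views and the neighbours look unmoved. The fingertip is just past the end at (380,115) in the scene half. I'll lift the hand away.

Call:
{"api": "apply_moves", "payload": {
  "moves": [
    [[0, 3, -10, 0], [0, 0, -25, 0], [0, 0, -30, 0], [0, 0, -30, 0], [0, 0, -30, 0], [0, 20, -20, 0], [0, 20, -10, 0], [0, 20, 0, 0], [0, 0, 0, 0], [0, 0, 0, 0]]
  ]
}}

```text
clock: 13.3
eef_pos: [0.4699, -0.2452, 0.2297]
tool_rot: [0.968, -0.252, 0.001, -0.005]
ft_force: [1.0, -0.2, 0.3]
grip_width: 0.0
```

Run:
```python
from rel import *
import pickle
rel()
for n in("scene","top"):
    a=pickle.load(open(n+".pkl","rb"))["color"];c=cams.camera(n);b=c["color"]
    d=cv2.absdiff(a,b)[:,:,:].max(2)
    # stamp / carton / tub patch alignment
    for nm,xy in(("stamp",(.652,-.11)),("carton",(.488,.03)),("tub",(.46,-.053)),("box-x",(.615,.015))):
        u,v=proj(c,[[*xy,.015]])[0].astype(int);s=np.s_[v-18:v+18,u-18:u+18]
        g=lambda i:cv2.cvtColor(i[s],cv2.COLOR_RGB2GRAY).astype(np.float32)
        print(n,nm,np.round(cv2.phaseCorrelate(g(a),g(b),cv2.createHanningWindow((36,36),cv2.CV_32F)),2) if 0 else [np.round(q,2) for q in cv2.phaseCorrelate(g(a),g(b),cv2.createHanningWindow((36,36),cv2.CV_32F))])
    if n=="scene": cv2.imwrite("pics/fin.png",np.clip(cv2.resize(b[130:250,235:385,::-1],None,fx=5,fy=5,interpolation=cv2.INTER_CUBIC)*1.6,0,255).astype(np.uint8))
```

```text
t 13.3 org-frame tcp mm [191.1   1.4 229.7] to go tool mm [-1.000e-01 -3.078e+02  1.328e+02] turn deg 0.21 F [ 0.96 -0.24  0.27] w 0.0 zaxis [ 0.004   0.0091 -0.9999]
scene stamp [array([0.13, 0.39]), np.float64(0.62)]
scene carton [array([-0.15,  0.18]), np.float64(0.98)]
scene tub [array([0.02, 0.01]), np.float64(0.99)]
scene box-x [array([0.21, 0.13]), np.float64(0.9)]
top stamp [array([ 0.1 , -0.02]), np.float64(0.93)]
top carton [array([-0.03,  0.06]), np.float64(0.87)]
top tub [array([0.11, 0.09]), np.float64(0.87)]
top box-x [array([0.01, 0.15]), np.float64(0.94)]
```

View pics/fin.png

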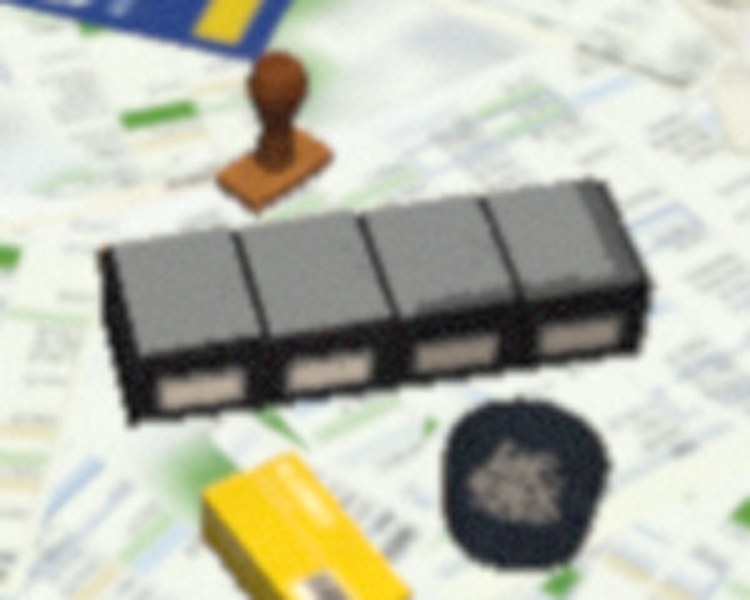

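The lids are flat from (105,250) to (650,285), the box corners (130,424) and (638,352) have not moved, and the stamp, carton and tub are where they were.

```bash
python3 -c "
from workcell import workorder;print(workorder.job_done())"
```

```text
the job is handed in; nothing more can be done
None
```

All four lids are shut. I ran the closed fingertips once along the row from lid 1's hinge end to past lid 4, about 2 to 3 mm above shut-lid height. The hand stayed down until lid 4 was shut, then lifted clear, and I handed the job in at about 13.4 s.

- **Lids:** the last pictures show all four flat.
- **Surroundings:** the organiser, stamp, carton and tub appear unmoved, with shifts of 0.2 px or less. The one exception is 0.4 px for the stamp in the scene view. That was a weak match because the lid behind it changed; the top view gave 0.1 px.
- **Forces:** the readings between stroke calls stayed under 1 N. Before the stroke I touched the desk once beside the box to check the fingertip length, at about 9 N, and it agreed with the stated 17 mm.
- **Off target:** over lid 1 the tip ran about 3.2 mm above shut height, so I lowered it by about 1 mm before going on. Lid 1 may therefore be very slightly less flat than the others, but the pictures show no gap.

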